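# Draw down a sample cabinet's sash with the hook pole

### The job

Close the small sample cabinet: take the hook pole from its stand, hook it into the steel ring on the raised sash and draw the sash down past its spring catch, then pull it firmly on to its bottom stop with 15 to 20 N for a moment so that the seal seats and the catch holds; more than 25 N would break the ring. Only the pole may touch the cabinet. Then unhook it and hang it back in its stand by its collar, as it was, leaving the other things where they are.

Things in the scene. Friction and masses are not known exactly. Their poses are not given: they have to be found in the camera images.
- cabinet: fixed grey sample cabinet, open in front: plinth 130 x 190 mm, housing 160 mm high, two aluminium guide posts with a crossbar to 251 mm. Origin: centre of its underside on the worktop; x from its front inwards (away from the robot), y left, z up. A clear sash 152 mm wide slides vertically between the posts, 55 mm in front of the origin; a sprung catch sits on the left post's front.
- sash (a joint): how far the sash is drawn down, m: 0 raised, 0.075 at its hard rubber bottom stop (gives about 1 mm per 20 N); starts at 0 to 0.015. A balance spring and friction resist with up to 5 N; over the last 15 mm the catch adds up to about 7 N and snaps only in the last 2.5 mm. Short of that the sash rises again when let go; caught, it stays above 0.0722.
- ring (a point): centre of the sash's steel ring, 98 mm in front of the cabinet's origin, on its middle, 0.21 m high with the sash raised and 0.135 m shut; moves with the sash, axes as the cabinet's. The ring stands upright, its hole is entered along x: inner diameter 30 mm, 5 mm wire. It hangs by its top from a 6 mm stem running back to the sash, so behind its lower half 35 mm are free.
- pole: loose hook pole, about 120 g, upright in the stand. Origin: on its shaft axis at the underside of its collar; z up, x along the hook. Above: collar 34 x 30 x 6 mm, then a black grip, 24 mm (x) by 18 mm (y), top 62 mm above the origin; grasp it across y, about 40 mm up. Below: neck 10 mm square for 20 mm, then a 7 mm shaft to a 7 mm crossbar 95 mm down that runs to +x (see hook).
- hook (a point): centre of the rounded end (3.5 mm radius) of the hook's down-turned 7 mm lip: 30 mm ahead (x) of the pole's axis, 106 mm below its origin. The crossbar's underside is 98.5 mm below the origin, with 23 mm free between shaft and lip.
- stand: fixed pole stand: rear post, forked plate with its top at 140 mm. Origin: on the worktop under the pole's place; x from the fork's mouth to the post, z up. The slot is 14 mm wide along x, open to -x (arms reach 35 mm in front of the origin), ends 22 mm behind it. The pole's neck stands in the slot, its collar on the plate, hook to +x. Lift it a little and slide it out to -x; hang it back likewise.
- beaker: bystander: glass beaker 57 mm wide, 66 mm high, loose, origin under its centre
- vial_big: bystander: white capped vial 34 mm wide, 56 mm high, loose, origin under its centre
- vial_amber: bystander: amber capped vial 22 mm wide, 55 mm high, loose, origin under its centre
- bottle: bystander: white capped vial 28 mm wide, 44 mm high, loose, origin under its centre
- clamp_block: bystander: aluminium clamp block 29 x 50 x 20 mm, loose, origin under its centre

How it is judged:
On the way, in this order (a step that is already met when the one before it is completed fails the run):
1. the hook's lip is through the ring and the pole is out of its stand (x of hook in the frame of ring between 0.004 and 0.032 m and y of hook in the frame of ring between -0.015 and 0.015 m and z of hook in the frame of ring between -0.03 and 0.016 m), for 0.1 s.
2. with the hook in the ring, the sash is pulled on to its stop with more than 13 N (value of joint sash above 0.074 m and x of hook in the frame of ring above 0.002 m and distance between hook and ring below 0.045 m and contact force between pole and sash above 13 N), for 0.2 s.
At the end, for the whole second after the job is handed in: The catch holds the sash down (over 72.2 of 75 mm) with nothing pulling, and the pole hangs at rest in the fork of the stand: origin 140 mm high within 5 mm, within 20 mm along the slot and 6 mm across, tilt under 0.12 rad, hook lip on the post side (+x) of the stand origin (value of joint sash above 0.0722 m and x of pole in the frame of stand between -0.02 and 0.02 m and y of pole in the frame of stand between -0.006 and 0.006 m and z of pole in the frame of stand between 0.135 and 0.145 m and angle between pole's own z axis and vertical below 0.12 rad and linear speed of pole below 0.02 m/s and angular speed of pole below 0.2 rad/s and x of hook in the frame of stand above 0 m); the robot touches nothing.
It fails at once if the pole presses on the cabinet, its sash or ring with more than 25 N (contact force between pole and cabinet above 25 N).
It fails at once if the hand or arm touches the cabinet, sash or ring (contact force between any of the fingers, the arm and cabinet above 1 N).
It fails at once if a bystander is moved by more than 25 mm (distance of any of beaker, vial_big, vial_amber, bottle, clamp_block from where it was at the start of the episode above 0.025 m).
It also fails if it takes over 72 s, if anything falls off the work surface, if the arm or the gripper's body presses on something with over 40 N, if the wrist force passes 120 N, or if a joint passes its speed limit or range.

### The arm

A 6-joint arm with a two-finger parallel gripper is mounted at the origin on a cart in front of the work surface, level with it; the furniture and walls round the work are solid. World frame = base frame: x ahead of the robot, y to its left, z up, the work surface at z = 0. Lengths are in m, angles in rad, forces in N, time in s.
With the tool pointing down it reaches from about 0.35 to 0.975 m from the base axis. Payload 4.9 kg.
Tool frame: the origin (TCP) lies midway between the tips of the shut fingers; the grasp point (between the pads) lies 19 mm behind it; z points along the fingers, y is the direction in which the jaws open and shut (so a half turn about z gives the same grasp; the last joint's range is limited). The gripper opens to 85 mm and grips with 20 to 120 N. Pads are 22 mm wide; open, the fingers measure 114 mm over their backs; the gripper's body (76 mm by 85 mm) begins 54 mm behind the grasp point. The pads swing forward as they close: fully open they stand 13 mm farther back than shut.
Start: joints at [1.088, 0.053, 1.613, -0, 1.476, -0.119], TCP at [0.222, 0.584, 0.231] pointing down, gripper open.
Joint ranges: [-3.01, 3.01], [-1.01, 2.22], [0.06, 2.58], [-1.02, 4.17], [0.09, 2.62], [-3.14, 3.14]. Speed limits (rad/s): [2.57, 2.57, 3.14, 3.14, 3.14, 3.14].

### API

Orientations are given as a rotation vector (axis times angle).
In Python, from station import ctrl gives the robot as it stands.
- The arm moves only by the shell command python3 -m jog 'ROWS' [FORCE]. ROWS is JSON, one flat list of numbers, 7 for each row, row after row: the opening, from 0 (shut) to 1 (fully open), then the shift along the tool's x, y, z in m, then the turn, a rotation vector about the tool's x, y, z in degrees. A call has 1 to 10 rows; each row shifts and turns the commanded pose from where the row before left it, along the tool's axes as they then stand; what a row does not reach is not made up. A row lasts 1/8 s, in which the tool goes at most 62.5 mm and 10.7 degrees, less where a joint would pass 70% of its speed; a pose out of reach is approached as far as the arm can. A call with a gripper value outside its range is refused whole. The fingers move at their own pace and stop on an object; FORCE is the grip in N (left out, the last holds). Time passes only in rows, so rows that do not move let the fingers close. It gives the time, the measured TCP pose, the force and the opening at its end, in the units of the state.
- ctrl.get_obs(): the state, without advancing time (a new reading comes with each control period).
- ctrl.get_image(name): name is "scene" or "side" or "wrist"; returns a dict with "image" (480x640x3 uint8, blue, green, red), "camera_matrix" (3x3 intrinsics, pixels), "rvec" (rotation vector, rad) and "tvec" (3), from world to camera coordinates, as OpenCV has them; the wrist camera has in their place "mount" (4x4, takes a point from camera to tool coordinates, whose origin is the TCP and whose axes are the flange's). Camera axes: x right, y down, z forward; pixel columns grow to the right and rows downward; lengths in m; the calibration is good to about 2 mm. The wrist camera is an equidistant fisheye: a pixel r from the principal point sees the ray r / f radians off the axis. A picture is of the moment at which its call begins: read the wrist's pose just before it. There is no depth.
- ctrl.finish_job(): hands the job in, once; it reports no verdict.
Trained networks look in a picture, given as the dict that the camera call returned (one of the last four; its "shot" number tells which), for a name from the list of things; names that differ only in an ending like _2 or _b are one class to them, and where a whole thing is asked for, a point or a joint stands for the part that bears it (a point fixed in the world has none). Each returns a list of dicts, best first, with "p" (0 to 1); they miss things now and then, are a little off and sometimes report something else, mostly with a low value. They report only what shows in the picture. A call takes as long as a camera call.
- ctrl.boxes_of(target, picture): "box" ([centre column, centre row, width, height] in pixels, round what is visible of it).
The state is a dict: "t": time; "q": joint angles; "dq": joint speeds; "effort": joint torques, N m; "tool_pos": TCP position; "tool_rot": TCP orientation; "contact_force": force on the tool from outside, world axes, zero at the start; "wrist_torque": the same for the moment, N m; "opening": finger opening in m.
Only numpy, scipy, OpenCV 4.12 (cv2) and the standard library are available. Lean on these libraries where they do the work, as an engineer would, in place of code of your own. Each camera call takes 0.05 s, during which the arm holds its last target. There are 200 camera calls.

## Working session

There is one attempt and no reset: what is moved stays moved. The work goes in short steps, Python scripts to look and compute and a shell command to move; the robot and the scene stay as the last step left them, time stands still between calls to the robot, and variables do not carry over. Pictures are saved under pics/ and viewed, about 8 in all and at most 12, crops included, and the job is handed in when it is done.

```bash
ls; mkdir -p pics
python3 - <<'E'
from station import ctrl
import cv2
o=ctrl.get_obs(); print(o)
for n in ["scene","side"]:
    p=ctrl.get_image(n); cv2.imwrite(f"pics/{n}0.png",p["image"])
    print(n,p["camera_matrix"].tolist(),p["rvec"],p["tvec"])
    for t in ["cabinet","sash","ring","pole","hook","stand","beaker","vial_big","vial_amber","bottle","clamp_block"]:
        print(t,[(b["box"],round(b["p"],2)) for b in ctrl.boxes_of(t,p)[:2]])
E
```

```text
pics
{'t': 0.0, 'q': array([ 1.08797620e+00,  5.33550269e-02,  1.61430463e+00, -3.57633905e-06,
        1.47595683e+00, -1.18991161e-01]), 'dq': array([-0.00179473, -0.00115908, -0.00074227, -0.0004026 ,  0.00179867,
        0.00090195]), 'effort': array([ 4.52939057e-04, -3.93703830e+01, -3.70167160e+01, -7.23154767e-05,
        7.23327161e-03,  5.11179792e-06]), 'tool_pos': array([0.22211694, 0.58354071, 0.23005778]), 'tool_rot': array([-5.68245610e-01, -3.08916574e+00,  3.03727001e-03]), 'contact_force': array([-0.58492397,  0.62122381, -0.53896421]), 'wrist_torque': array([-0.01393097,  0.01064757, -0.02254335]), 'opening': 0.08537316461739973}
scene [[592.307767061217, 0.0, 324.2352751777283], [0.0, 592.307767061217, 244.68914535035844], [0.0, 0.0, 1.0]] [ 2.44852747  0.10167249 -0.04644642] [-0.54120544  0.0334661   1.31441209]
cabinet [([391.1, 212.3, 76.1, 152.2], 0.61), ([365.1, 190.4, 24.2, 25.7], 0.22)]
sash [([365.9, 192.6, 25.5, 23.1], 0.75)]
ring [([365.2, 192.7, 19.7, 24.8], 0.8)]
pole [([342.4, 368.0, 31.1, 54.7], 0.72), ([368.1, 199.8, 22.4, 40.3], 0.16)]
hook [([343
[... 283 characters left out ...]
46783647237, 0.0, 317.35843349513743], [0.0, 453.9746783647237, 238.818984783723], [0.0, 0.0, 1.0]] [ 0.97774427  2.73940118 -0.65075881] [ 0.46168517 -0.26303634  1.20281469]
cabinet [([309.0, 299.2, 118.3, 147.5], 0.69)]
sash [([320.8, 278.8, 64.8, 68.9], 0.71)]
ring [([321.0, 276.3, 57.6, 70.2], 0.79)]
pole [([239.0, 158.8, 17.0, 54.1], 0.9)]
hook []
stand [([240.1, 178.4, 65.3, 79.0], 0.69), ([321.6, 279.1, 63.8, 75.3], 0.61)]
beaker [([405.9, 321.2, 32.2, 32.4], 0.73)]
vial_big [([285.9, 212.1, 13.9, 24.5], 0.6)]
vial_amber [([445.6, 317.6, 19.3, 18.8], 0.65), ([237.9, 157.0, 12.8, 53.4], 0.17)]
bottle [([416.8, 350.1, 17.0, 25.6], 0.49)]
clamp_block [([426.8, 284.5, 25.5, 20.2], 0.63)]
```

View pics/scene0.png

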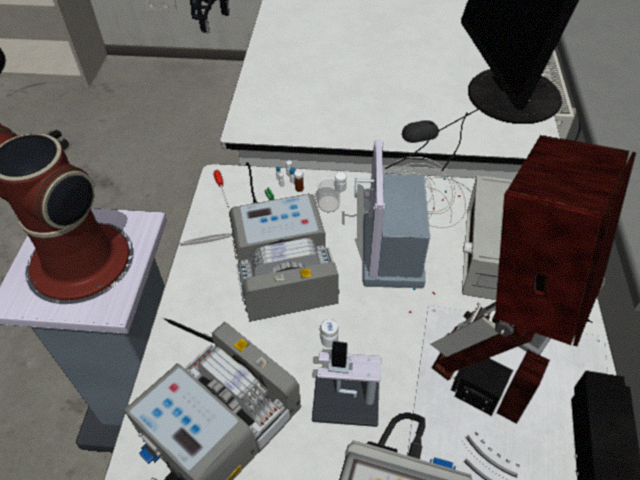

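View pics/side0.png

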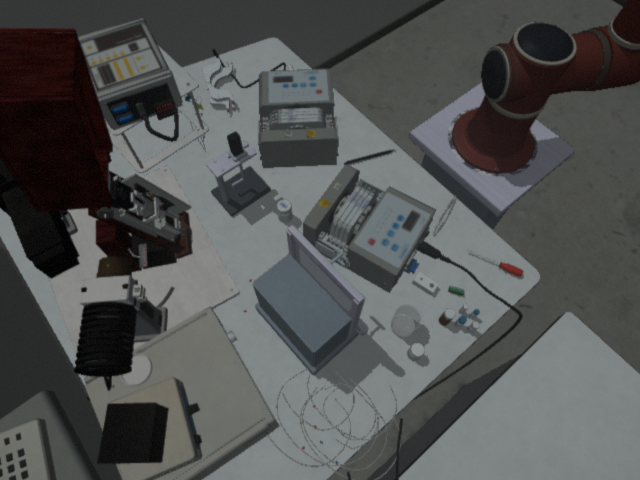

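```bash
cat > h.py <<'E'
from station import ctrl
import cv2,numpy as np
from scipy.spatial.transform import Rotation as R
C={"scene":([592.307767061217,324.2352751777283,244.68914535035844],[ 2.44852747,0.10167249,-0.04644642],[-0.54120544,0.0334661,1.31441209]),
"side":([453.9746783647237,317.35843349513743,238.818984783723],[ 0.97774427,2.73940118,-0.65075881],[0.46168517,-0.26303634,1.20281469])}
def P(n):
    (f,cx,cy),r,t=C[n]; return np.array([[f,0,cx],[0,f,cy],[0,0,1]])@np.c_[cv2.Rodrigues(np.array(r))[0],t]
def proj(n,X):
    x=P(n)@np.r_[X,1]; return x[:2]/x[2]
def tri(a,b):
    X=cv2.triangulatePoints(P("scene"),P("side"),np.array(a,float).reshape(2,1),np.array(b,float).reshape(2,1))[:,0]; X=X[:3]/X[3]
    return X.round(4), (proj("scene",X)-a).round(1)
def planez(n,px,z):
    p=P(n);A=np.c_[p[:,0],p[:,1],-np.r_[px,1]];return np.linalg.solve(A,-(p[:,2]*z+p[:,3]))[:2].round(4)
def crop(n,img,c,w,h,s):
    x,y=c[0]-w//2,c[1]-h//2; return cv2.resize(img[max(y,0):y+h,x:x+w],None,fx=s,fy=s,interpolation=cv2.INTER_CUBIC)
E
python3 - <<'E'
from h import *
a=cv2.imread("pics/scene0.png");b=cv2.imread("pics/side0.png")
c=np.hstack([crop("",a,(385,215),100,150,4),crop("",b,(310,300),100,150,4)]);cv2.imwrite("pics/c1.png",c)
c=np.hstack([crop("",a,(345,378),100,150,4),crop("",b,(240,180),100,150,4)]);cv2.imwrite("pics/c2.png",c)
E
```

```text
(no output)
```

View pics/c1.png

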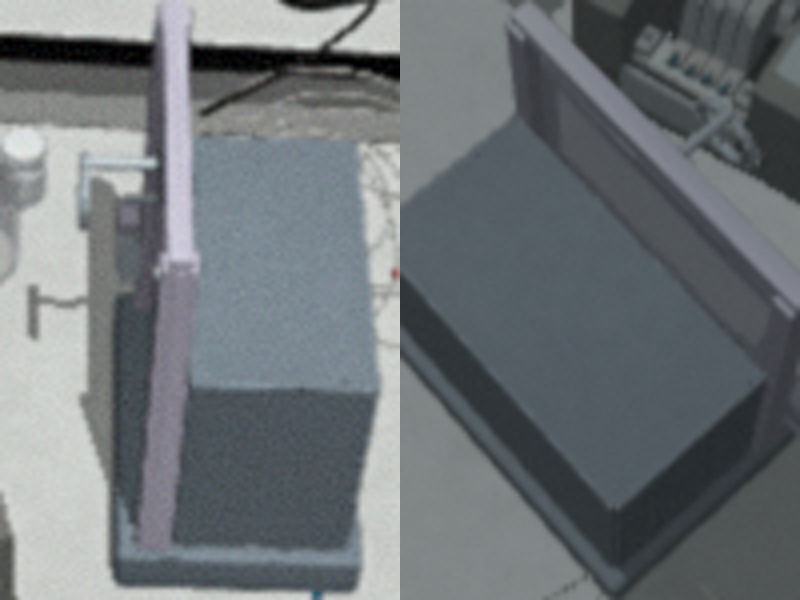

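View pics/c2.png

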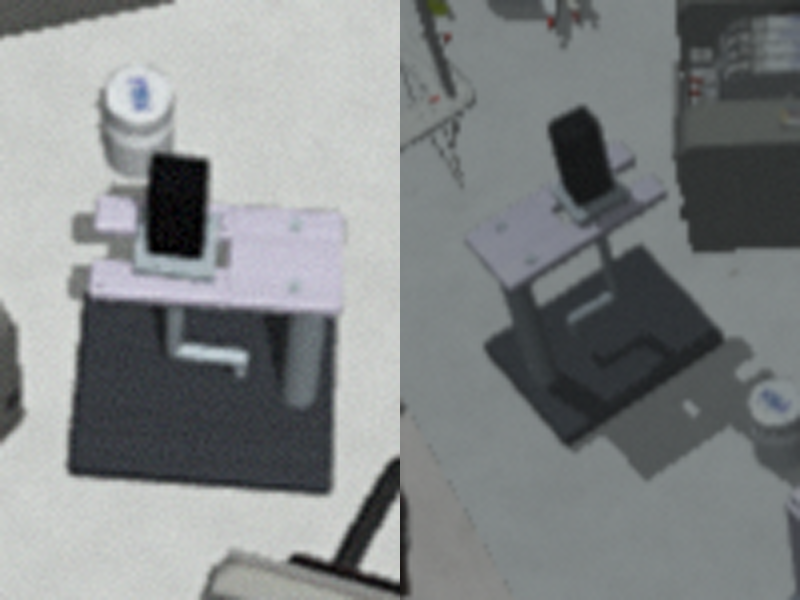

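Run:
```python
from h import *
s=lambda x,y:np.array([335+x/4,140+y/4]); d=lambda x,y:np.array([260+(x-400)/4,225+y/4])
print("plinth FR,BR z0",planez("scene",s(115,582),0),planez("scene",s(356,588),0), "plinth corner side BL?",planez("side",d(612,596),0))
print("bar top z.251 scene near/far",[planez("scene",s(*p),.251) for p in [(162,262),(198,262),(160,3),(190,3)]])
print("bar top side",[planez("side",d(*p),.251) for p in [(527,5),(798,285),(775,310),(510,28)]])
print("housing z.16 scene",[planez("scene",s(*p),.160) for p in [(380,388),(190,388),(358,142)]])
print("housing side",[planez("side",d(*p),.160) for p in [(765,378),(613,507),(525,122)]])
print("ring",tri(s(85,192),d(735,125)))
for z in (.2,.21): print(planez("scene",s(85,192-0),z),planez("scene",s(85,160),z+.0175))
S=lambda x,y:np.array([295+x/4,303+y/4]); D=lambda x,y:np.array([190+(x-400)/4,105+y/4])
print("plate scene",[planez("scene",S(*p),.14) for p in [(98,197),(343,212),(342,302),(92,283)]])
print("slot mouth",[planez("scene",S(*p),.14) for p in [(136,200),(136,228),(95,230),(93,262)]], "slot end",planez("scene",S(230,250),.14))
print("plate side",[planez("side",D(*p),.14) for p in [(466,240),(510,283),(665,190),(630,147)]])
print("grip top scene",[planez("scene",S(*p),.202) for p in [(152,155),(210,158)]],"side",[planez("side",D(*p),.202) for p in [(548,122),(582,107),(602,122),(570,138)]])
print("hook end",tri(S(240,372),D(570,320)), "shaft bottom",tri(S(172,352),D(610,298)))
print("others", [ (n,tri(a,b)) for n,a,b in [("beaker",(329.1,195.2),(405.9,321.2)),("vialbig",(330.9,333.5),(285.9,212.1)),("amber",(299.6,180.8),(445.6,317.6)),("bottle",(341.5,182),(416.8,350.1))]], planez("side",(426.8,284.5),.01))
```

```text
plinth FR,BR z0 [ 0.6295 -0.0196] [ 0.7575 -0.0132] plinth corner side BL? [0.7478 0.1698]
bar top z.251 scene near/far [array([ 0.6397, -0.0217]), array([ 0.6559, -0.0204]), array([0.6333, 0.1558]), array([0.6482, 0.157 ])]
bar top side [array([ 0.6453, -0.0141]), array([0.6394, 0.1578]), array([0.6537, 0.1599]), array([ 0.658 , -0.0098])]
housing z.16 scene [array([ 0.7495, -0.0102]), array([ 0.6585, -0.0174]), array([0.7427, 0.1599])]
housing side [array([0.6524, 0.1621]), array([0.7415, 0.1636]), array([ 0.6582, -0.0058])]
ring (array([0.5996, 0.0713, 0.2012]), array([-1.2, -0.5]))
[0.602  0.0713] [0.6011 0.0758]
[0.6021 0.0613] [0.6013 0.0655]
plate scene [array([ 0.5589, -0.2656]), array([ 0.6625, -0.2643]), array([ 0.6632, -0.3059]), array([ 0.5601, -0.3057])]
slot mouth [array([ 0.5751, -0.2657]), array([ 0.5762, -0.2789]), array([ 0.5591, -0.2813]), array([ 0.5596, -0.2961])] slot end [ 0.6161 -0.286 ]
plate side [array([ 0.6631, -0.302 ]), array([ 0.6602, -0.2633]), array([ 0.5591, -0.261 ]), array([ 0.5568, -0.2977])]
grip top scene [array([ 0.5827, -0.2796]), array([ 0.6058, -0.2791])] side [array([ 0.6031, -0.2921]), array([ 0.5837, -0.2891]), array([ 0.5812, -0.2743]), array([ 0.6002, -0.2762])]
hook end (array([ 0.6234, -0.2908,  0.0364]), array([-0.3, -0.1])) shaft bottom (array([ 0.594 , -0.2859,  0.0402]), array([0.6, 0.2]))
others [('beaker', (array([0.5356, 0.2133, 0.0306]), array([-0.4, -0.2]))), ('vialbig', (array([ 0.5682, -0.1568,  0.0236]), array([-0.9, -0.3]))), ('amber', (array([0.4613, 0.2605, 0.0254]), array([0., 0.]))), ('bottle', (array([0.56  , 0.2696, 0.0216]), array([-0.9, -0.4])))] [0.4319 0.181 ]
```

```bash
python3 -m jog '[1,0,0,-0.05,0,0,-10.45, 1,0,0,-0.05,0,0,-10.45, 1,-0.023,-0.054,0,0,0,0, 1,-0.023,-0.054,0,0,0,0, 1,-0.023,-0.054,0,0,0,0, 1,-0.023,-0.054,0,0,0,0, 1,-0.023,-0.054,0,0,0,0, 1,-0.023,-0.054,0,0,0,0, 1,-0.023,-0.054,0,0,0,0, 1,-0.023,-0.054,0,0,0,0]'; python3 -m jog '[1,-0.023,-0.054,0,0,0,0, 1,-0.023,-0.054,0,0,0,0, 1,-0.023,-0.054,0,0,0,0, 1,-0.023,-0.054,0,0,0,0, 1,-0.023,-0.054,0,0,0,0, 1,-0.023,-0.054,0,0,0,0, 1,-0.023,-0.054,0,0,0,0, 1,-0.023,-0.054,0,0,0,0, 1,0,0,0,0,0,0, 1,0,0,0,0,0,0]'
python3 - <<'E'
from h import *
o=ctrl.get_obs();print(o["tool_pos"],R.from_rotvec(o["tool_rot"]).as_matrix().round(3).tolist())
p=ctrl.get_image("wrist");cv2.imwrite("pics/w1.png",p["image"])
print(p["camera_matrix"],p["mount"])
for t in ["pole","stand","vial_big"]: print(t,[(b["box"],round(b["p"],2)) for b in ctrl.boxes_of(t,p)[:2]])
E
```

```text
t: 2.45
tool_pos: [0.4072, 0.1505, 0.3316]
tool_rot: [-0.002, 3.14, 0.0]
contact_force: [1.7, -0.1, -0.8]
opening: 0.0857
t: 3.7
tool_pos: [0.5911, -0.2794, 0.331]
tool_rot: [0.001, -3.141, -0.001]
contact_force: [0.5, 0.7, 0.5]
opening: 0.0854
[ 0.59111884 -0.27941831  0.33098389] [[-1.0, -0.001, -0.001], [-0.001, 1.0, 0.001], [0.001, 0.001, -1.0]]
[[371.64829954   0.         315.49760155]
 [  0.         371.64829954 239.69290073]
 [  0.           0.           1.        ]] [[-8.50802404e-06 -9.55098361e-01 -2.96288915e-01  7.77237380e-02]
 [ 9.99999997e-01  1.30722566e-05 -7.08542029e-05 -3.47760016e-04]
 [ 7.15458978e-05 -2.96288914e-01  9.55098358e-01 -1.42247127e-01]
 [ 0.00000000e+00  0.00000000e+00  0.00000000e+00  1.00000000e+00]]
pole [([313.5, 220.2, 38.4, 57.3], 0.6)]
stand [([311.7, 218.5, 72.4, 132.3], 0.71)]
vial_big [([414.1, 175.1, 34.2, 32.1], 0.61)]
```

View pics/w1.png

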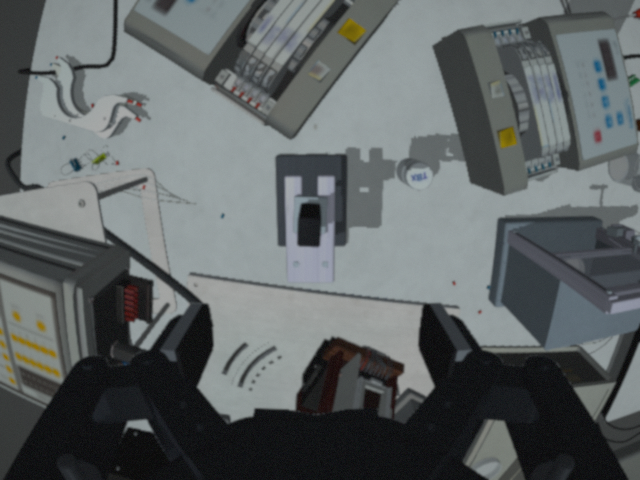

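```bash
cat >> h.py <<'E'
K=(371.64829954,315.49760155,239.69290073)
M=np.array([[-8.50802404e-06,-9.55098361e-01,-2.96288915e-01,7.77237380e-02],[9.99999997e-01,1.30722566e-05,-7.08542029e-05,-3.47760016e-04],[7.15458978e-05,-2.96288914e-01,9.55098358e-01,-1.42247127e-01],[0,0,0,1]])
def wray(px,pos,rot):
    u=np.array(px,float)-K[1:];r=np.hypot(*u);th=r/K[0]
    d=np.r_[np.sin(th)*u/max(r,1e-9),np.cos(th)]
    Rm=R.from_rotvec(rot).as_matrix()
    return Rm@M[:3,3]+pos, Rm@M[:3,:3]@d
def wplane(px,z,pos,rot):
    c,d=wray(px,pos,rot);return (c+d*(z-c[2])/d[2]).round(4)[:2]
E
python3 - <<'E'
from h import *
o=ctrl.get_obs();a=(o["tool_pos"],o["tool_rot"])
for n,z,pts in [("plate",.14,[(285,177),(335,177),(334,282),(288,282)]),("slot",.14,[(300,177),(317,177)]),("collar",.146,[(294,197),(328,197)]),("griptop",.202,[(301,204),(321,204)]),("cabinet bar",.251,[(510,233),(611,314)])]:
    print(n,[wplane(p,z,*a).tolist() for p in pts])
E
```

```text
plate [[0.5581, -0.3066], [0.558, -0.2613], [0.6609, -0.2605], [0.6611, -0.3057]]
slot [[0.5581, -0.293], [0.5581, -0.2776]]
collar [[0.5755, -0.2982], [0.5754, -0.2677]]
griptop [[0.5702, -0.2897], [0.5702, -0.2748]]
cabinet bar [[0.5777, -0.1447], [0.6518, -0.0142]]
```

```bash
python3 -m jog '[1,-0.002,-0.004,0.05,0,0,0, 1,0,0,0.05,0,0,0, 1,0,0,0.04,0,0,0, 1,0,0,0.03,0,0,0, 1,0,0,0,0,0,0, 0,0,0,0,0,0,0, 0,0,0,0,0,0,0, 0,0,0,0,0,0,0, 0,0,0,0,0,0,0, 0,0,0,0,0,0,0]' 80;  python3 -m jog '[0,0,0,0,0,0,0, 0,0,0,0,0,0,0]'
python3 - <<'E'
from h import *
o=ctrl.get_obs();print(o["tool_pos"],o["opening"])
p=ctrl.get_image("side");q=ctrl.get_image("scene")
c=np.hstack([crop("",q["image"],(345,360),100,150,4),crop("",p["image"],(240,170),100,150,4)]);cv2.imwrite("pics/c3.png",c)
E
```

```text
t: 5.15
tool_pos: [0.5937, -0.2839, 0.1625]
tool_rot: [-0.001, 3.14, -0.001]
contact_force: [0.7, -0.3, 4.7]
opening: 0.0169
t: 5.4
tool_pos: [0.5937, -0.2839, 0.1625]
tool_rot: [-0.002, 3.14, -0.001]
contact_force: [-0.2, 0.3, 5.1]
opening: 0.0175
[ 0.59371182 -0.28386305  0.16247333] 0.017456515083190054
```

View pics/c3.png

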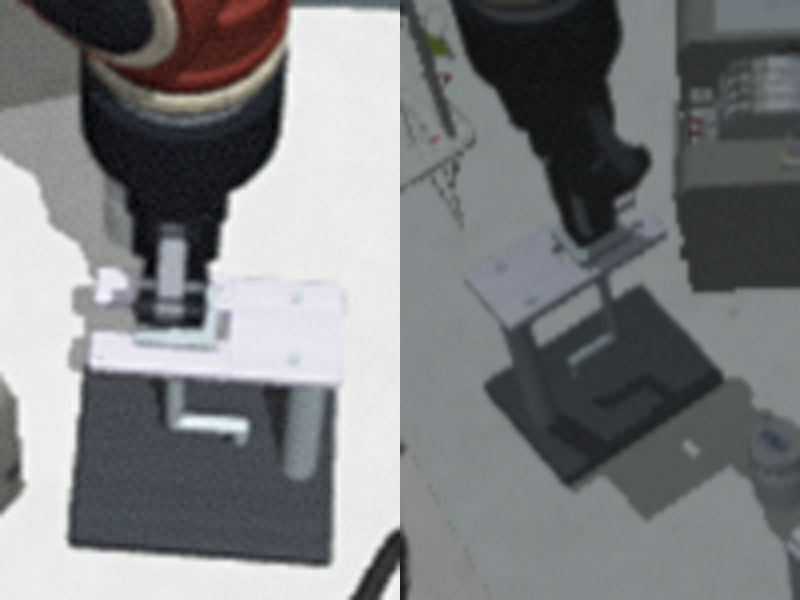

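Run:
```python
from h import *
a=(np.array([.5911,-.2794,.3310]),np.array([0.001,-3.141,-.001]))
for z in (0,.05,.1,.15):
  print(z,"centri1",wplane((292,137),z,*a),wplane((298,128),z,*a),planez("scene",(298,378),z),"side br",planez("side",(336,164),z),"| centri2",wplane((500,190),z,*a),wplane((525,190),z,*a),planez("scene",(338,298),z),planez("scene",(335,262),z),planez("side",(305,232),z))
```

```text
0 centri1 [ 0.5246 -0.3092] [ 0.5132 -0.3016] [ 0.5142 -0.2458] side br [ 0.3712 -0.2   ] | centri2 [ 0.587 -0.021] [0.585  0.0218] [ 0.577  -0.0562] [0.5637 0.0389] [ 0.5559 -0.0964]
0.05 centri1 [ 0.5234 -0.3061] [ 0.5132 -0.2993] [ 0.5191 -0.2709] side br [ 0.3966 -0.1735] | centri2 [ 0.5792 -0.0484] [ 0.5774 -0.01  ] [ 0.5789 -0.0905] [0.5662 0.    ] [ 0.5715 -0.0753]
0.1 centri1 [ 0.5223 -0.303 ] [ 0.5133 -0.297 ] [ 0.524 -0.296] side br [ 0.4219 -0.1469] | centri2 [ 0.5714 -0.0757] [ 0.5699 -0.0419] [ 0.5808 -0.1248] [ 0.5688 -0.0389] [ 0.5872 -0.0542]
0.15 centri1 [ 0.5211 -0.2999] [ 0.5133 -0.2947] [ 0.529  -0.3211] side br [ 0.4472 -0.1204] | centri2 [ 0.5637 -0.1031] [ 0.5623 -0.0738] [ 0.5827 -0.159 ] [ 0.5713 -0.0778] [ 0.6028 -0.0331]
```

```bash
python3 -m jog '[0,0,0,-0.01,0,0,0, 0,0,0,0,0,0,0, 0,0.016,0,0,0,0,0, 0,0.016,0,0,0,0,0, 0,0.016,0,0,0,0,0, 0,0,0,0,0,0,0, 0,0.018,0.025,0,0,0,0, 0,0.018,0.025,0,0,0,0, 0,0,0,-0.05,0,0,0, 0,0,0,-0.05,0,0,0]' 120; python3 -m jog '[0,0,0,-0.05,0,0,0, 0,-0.005,0.05,0,0,0,0, 0,-0.005,0.05,0,0,0,0, 0,-0.005,0.05,0,0,0,0, 0,-0.005,0.05,0,0,0,0, 0,-0.005,0.05,0,0,0,0, 0,-0.005,0.055,0,0,0,0, 0,0,0,0,0,0,2.4, 0,0,0,0,0,0,0, 0,0,0,0,0,0,0]'
python3 - <<'E'
from h import *
o=ctrl.get_obs();print(o["tool_pos"],R.from_rotvec(o["tool_rot"]).as_matrix().round(3).tolist(),o["opening"])
w=ctrl.get_image("wrist");cv2.imwrite("pics/w2.png",w["image"])
p=ctrl.get_image("side");q=ctrl.get_image("scene")
cv2.imwrite("pics/s2.png",q["image"])
for t in ["ring","hook","pole"]:
    for n,k in (("w",w),("side",p),("scene",q)): print(t,n,[(b["box"],round(b["p"],2)) for b in ctrl.boxes_of(t,k)[:2]])
c=np.hstack([crop("",q["image"],(360,205),100,150,4),crop("",p["image"],(340,260),100,150,4)]);cv2.imwrite("pics/c4.png",c)
E
```

```text
t: 6.75
tool_pos: [0.5084, -0.2328, 0.2713]
tool_rot: [0.002, -3.14, -0.002]
contact_force: [1.0, -0.1, -0.8]
opening: 0.0168
t: 8.0
tool_pos: [0.539, 0.071, 0.3214]
tool_rot: [0.065, 3.141, 0.0]
contact_force: [-0.6, 0.7, -0.0]
opening: 0.017
[0.53896709 0.07095504 0.32137396] [[-0.999, 0.041, 0.0], [0.041, 0.999, 0.0], [-0.0, 0.0, -1.0]] 0.01698266283908497
ring w [([325.3, 316.2, 175.0, 64.4], 0.64)]
ring side [([322.8, 277.7, 57.3, 71.6], 0.63)]
ring scene [([364.4, 192.2, 21.9, 26.5], 0.59)]
hook w [([316.4, 308.1, 66.7, 157.3], 0.57)]
hook side [([367.9, 218.0, 31.4, 59.8], 0.64), ([405.9, 320.1, 34.1, 33.4], 0.21)]
hook scene [([329.3, 167.1, 26.2, 54.4], 0.73)]
pole w [([316.4, 308.5, 67.2, 157.7], 0.76)]
pole side [([371.0, 218.4, 28.3, 59.9], 0.67)]
pole scene [([328.2, 167.8, 31.0, 52.6], 0.68)]
```

View pics/c4.png

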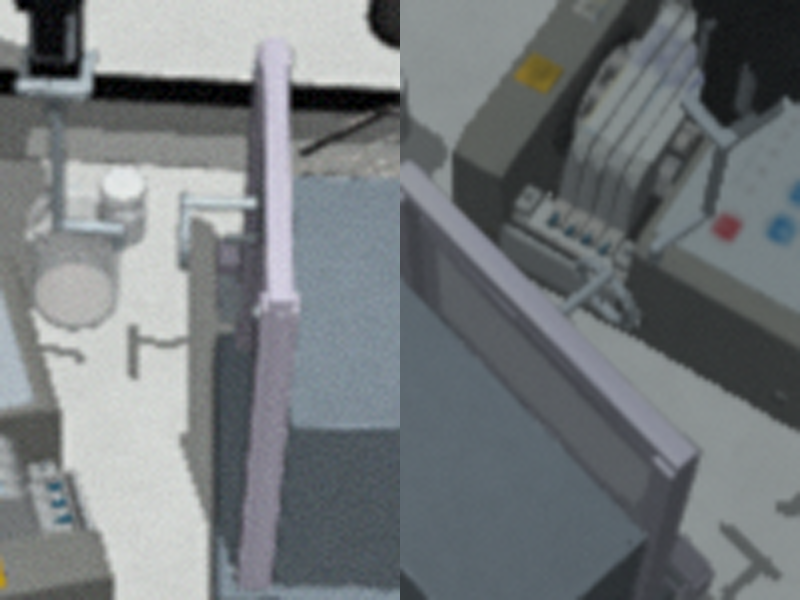

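View pics/w2.png

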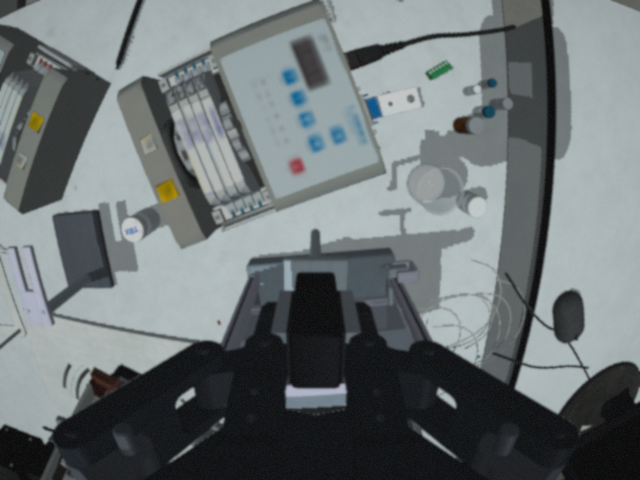

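Run:
```python
from h import *
s=lambda X:((proj("scene",X)-[310,130])*4).round(0); d=lambda X:((proj("side",X)-[290,185])*4+[400,0]).round(0)
print("hook exp",s([.569,.0722,.193]),d([.569,.0722,.193]),"bar/shaft",s([.539,.071,.204]),d([.539,.071,.204]),"collar",s([.539,.071,.302]),d([.539,.071,.302]))
for z in (.19,.2,.21):
  xy=planez("scene",(356,187.5),z); X=np.r_[xy,z]; print(X,d(X), "top",s(X+[0,0,.0175]),d(X+[0,0,.0175]),"bot",s(X-[0,0,.0175]),d(X-[0,0,.0175]),"stem back",s(X+[.04,.0017,.0175]),d(X+[.04,.0017,.0175]))
o=ctrl.get_obs();a=(o["tool_pos"],o["tool_rot"])
print("wrist ring top",[wplane((315.5,r),.21,*a) for r in (232,238,255)],[wplane(p,.251,*a) for p in [(250,272),(393,262)]])
w=cv2.imread("pics/w2.png")
cv2.imwrite("pics/c5.png",np.hstack([crop("",w,(315,255),67,100,6),crop("",ctrl.get_image("side")["image"],(345,258),67,100,6)]))
```

```text
hook exp [118. 237.] [657. 260.] bar/shaft [ 58. 220.] [706. 211.] collar [56. 68.] [730. 104.]
[0.6012 0.0828 0.19  ] [619. 319.] top [185. 205.] [622. 304.] bot [183. 255.] [617. 334.] stem back [266. 207.] [556. 359.]
[0.6014 0.0727 0.2   ] [606. 295.] top [185. 204.] [608. 279.] bot [183. 255.] [604. 311.] stem back [267. 207.] [541. 334.]
[0.6016 0.0626 0.21  ] [592. 270.] top [185. 204.] [594. 254.] bot [183. 255.] [590. 286.] stem back [268. 206.] [527. 309.]
wrist ring top [array([0.5341, 0.0712]), array([0.5385, 0.071 ]), array([0.5514, 0.0705])] [array([0.5465, 0.0298]), array([0.5435, 0.1189])]
```

View pics/c5.png

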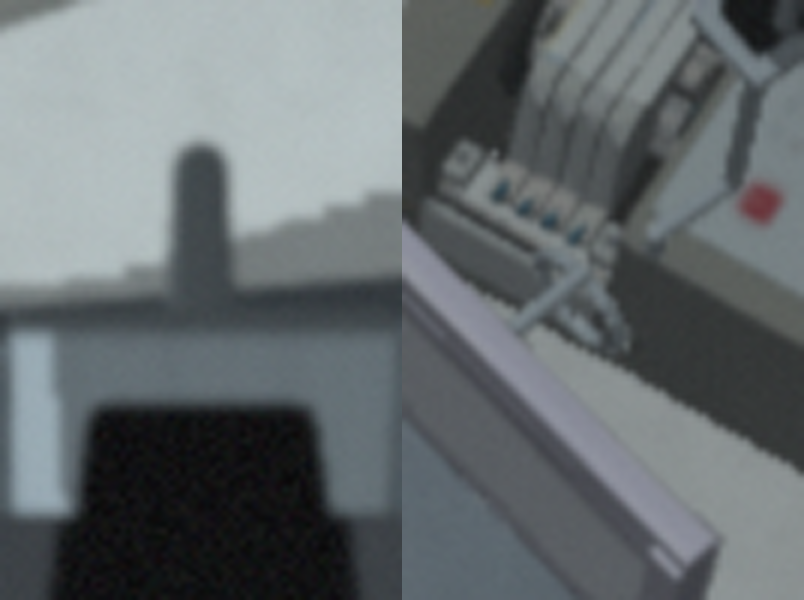

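```bash
python3 -m jog '[0,0,-0.003,-0.0035,0,0,0, 0,-0.01,0,0,0,0,0, 0,-0.01,0,0,0,0,0, 0,-0.005,0,0,0,0,0, 0,0,0,0,0,0,0]'
python3 - <<'E'
from h import *
p=ctrl.get_image("side");q=ctrl.get_image("scene");o=ctrl.get_obs();print(o["tool_pos"],o["contact_force"])
imgs=[]
x0,y0=310,205
big=lambda im,c:cv2.resize(im[c[1]-38:c[1]+37,c[0]-25:c[0]+25],None,fx=8,fy=8,interpolation=cv2.INTER_CUBIC)
B=big(p["image"],(345,255)); A=big(q["image"],(350,190))
t=np.linspace(0,2*np.pi,60); 
for z,y,col in ((.202,.0707,(0,0,255)),):
  for r in (.015,.020):
    for im,n,c in ((A,"scene",(350,190)),(B,"side",(345,255))):
      pts=np.array([(proj(n,[.601-.042*r*np.cos(a),y+r*np.cos(a),z+r*np.sin(a)])-np.array(c)+[25.5,38.5])*8 for a in t],int)
      for u in pts[::2]: cv2.circle(im,tuple(int(v) for v in u),1,col,-1)
cv2.imwrite("pics/c6.png",np.hstack([A,B]))
E
```

```text
t: 9.28
tool_pos: [0.5641, 0.0674, 0.3244]
tool_rot: [-0.064, -3.14, -0.0]
contact_force: [0.8, 0.2, -1.8]
opening: 0.0165
[0.56372075 0.06741356 0.32459228] [ 0.16352117  1.02815231 -1.25563567]
```

View pics/c6.png

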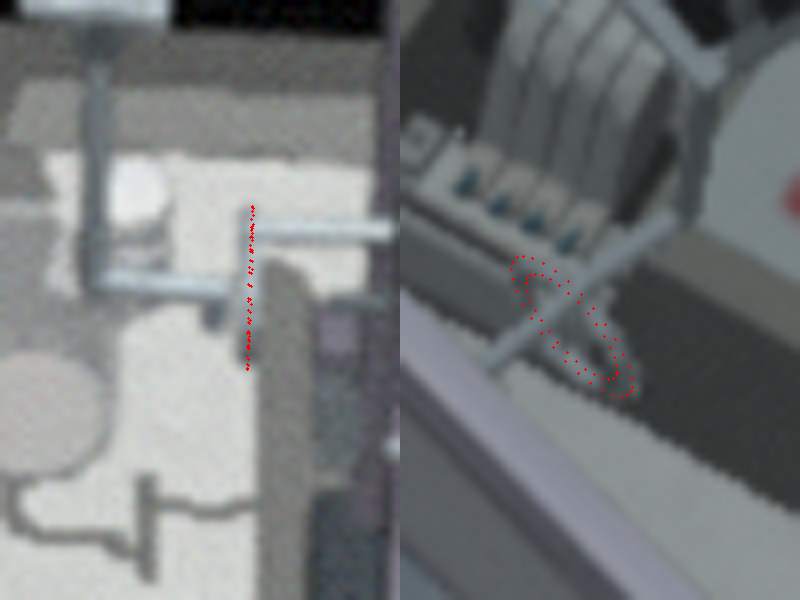

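```bash
python3 -m jog '[0,-0.006,0,0,0,0,0, 0,-0.003,0,0,0,0,0]'; python3 -m jog '[0,-0.008,0,0,0,0,0, 0,-0.008,0,0,0,0,0, 0,0,0,0,0,0,0]'; python3 -c "
from h import *
p=ctrl.get_image('side');q=ctrl.get_image('scene');o=ctrl.get_obs();print(o['tool_pos'],o['contact_force'])
for n,p in (('side',p),('scene',q)):
  for t in ('ring','hook'): print(n,t,[(b['box'],round(b['p'],2)) for b in ctrl.boxes_of(t,p)[:1]])
"
```

```text
t: 9.62
tool_pos: [0.573, 0.067, 0.3249]
tool_rot: [0.064, 3.141, -0.0]
contact_force: [0.8, 0.2, -1.0]
opening: 0.0169
t: 10.0
tool_pos: [0.5892, 0.0663, 0.3245]
tool_rot: [-0.065, -3.14, 0.0]
contact_force: [-0.5, -0.8, -1.6]
opening: 0.0166
[0.58878725 0.06634594 0.32464884] [-0.126257    0.35754086 -0.89531793]
side ring [([322.3, 276.8, 55.0, 72.1], 0.67)]
side hook [([344.3, 230.9, 30.6, 53.6], 0.97)]
scene ring [([365.3, 192.1, 15.2, 24.9], 0.56)]
scene hook [([355.6, 172.7, 24.6, 47.5], 0.96)]
```

```bash
python3 -m jog '[0,0,0.004,0,0,0,0, 0,0,0,0,0,0,-2.4, 0,0,0,0,0,0,-2.4, 0,0,0,0.008,0,0,0, 0,0,0,0.004,0,0,0, 0,0,0,0,0,0,0]'; python3 -m jog '[0,0,0,0.005,0,0,0, 0,0,0,0.005,0,0,0, 0,0,0,0,0,0,0]';  python3 -m jog '[0,0,0,0.005,0,0,0, 0,0,0,0.005,0,0,0, 0,0,0,0,0,0,0]'
```

```text
t: 11.05
tool_pos: [0.5885, 0.0704, 0.3118]
tool_rot: [0.067, -3.139, -0.0]
contact_force: [-0.3, -0.4, -0.1]
opening: 0.0171
t: 11.42
tool_pos: [0.5891, 0.0703, 0.3027]
tool_rot: [-0.067, 3.14, 0.0]
contact_force: [0.8, -0.1, 1.1]
opening: 0.0166
t: 11.8
tool_pos: [0.5889, 0.0703, 0.2921]
tool_rot: [0.067, -3.141, -0.0]
contact_force: [1.2, -0.4, 0.2]
opening: 0.0168
```

```bash
python3 -c "
from h import *
p=ctrl.get_image('side');q=ctrl.get_image('scene')
fz=[]
for i in range(6): fz.append(ctrl.get_obs()['contact_force'].round(1).tolist()); ctrl.get_image('side')
print(fz)
big=lambda im,c:cv2.resize(im[c[1]-38:c[1]+37,c[0]-25:c[0]+25],None,fx=8,fy=8,interpolation=cv2.INTER_CUBIC)
cv2.imwrite('pics/c7.png',np.hstack([big(q['image'],(365,195)),big(p['image'],(345,258))]))
"
```

```text
[[0.2, -0.4, -0.6], [-0.5, -0.2, -1.3], [0.2, -0.3, -1.3], [0.7, 0.3, -0.0], [0.8, -0.3, -0.7], [0.4, 0.1, -0.1]]
```

View pics/c7.png

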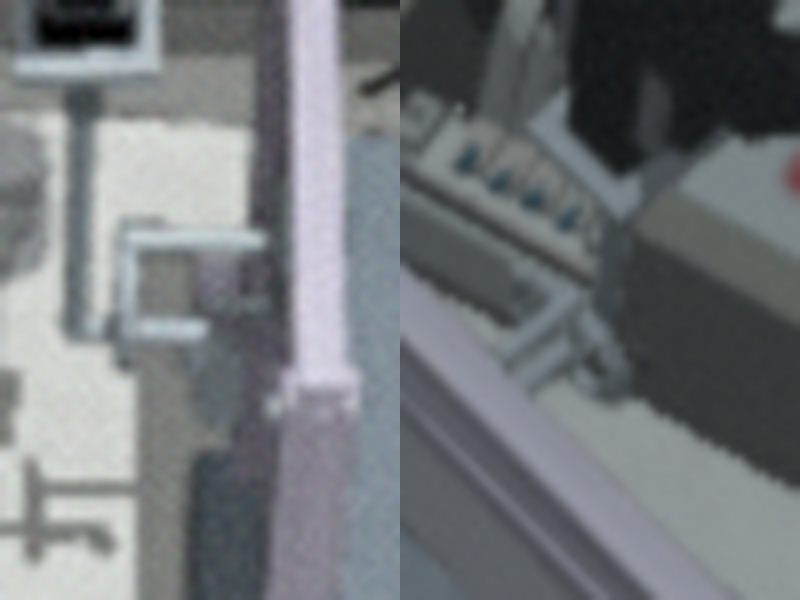

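```bash
python3 -m jog '[0,0,0,0.007,0,0,0, 0,0,0,0.007,0,0,0, 0,0,0,0.007,0,0,0, 0,0,0,0.007,0,0,0, 0,0,0,0.006,0,0,0, 0,0,0,0,0,0,0]'; python3 -m jog '[0,0,0,0.004,0,0,0, 0,0,0,0.003,0,0,0, 0,0,0,0,0,0,0]'; python3 -m jog '[0,0,0,0.003,0,0,0, 0,0,0,0,0,0,0]'
```

```text
t: 12.95
tool_pos: [0.5887, 0.0703, 0.2578]
tool_rot: [0.067, -3.14, 0.0]
contact_force: [0.8, 0.1, 0.4]
opening: 0.0167
t: 13.32
tool_pos: [0.5891, 0.0704, 0.2533]
tool_rot: [-0.067, 3.14, -0.0]
contact_force: [-3.3, 0.5, 6.9]
opening: 0.0168
t: 13.58
tool_pos: [0.5892, 0.0703, 0.2509]
tool_rot: [-0.067, 3.139, -0.0]
contact_force: [-2.6, -0.4, 9.5]
opening: 0.0168
```

```bash
python3 -m jog '[0,0,0,0.003,0,0,0, 0,0,0,0,0,0,0]'; python3 -m jog '[0,0,0,0.002,0,0,0, 0,0,0,0,0,0,0]'; python3 -m jog '[0,0,0,0.002,0,0,0, 0,0,0,0,0,0,0]'
```

```text
t: 13.82
tool_pos: [0.5891, 0.0703, 0.2475]
tool_rot: [-0.067, 3.14, -0.0]
contact_force: [-2.6, -0.7, 7.6]
opening: 0.0168
t: 14.08
tool_pos: [0.5889, 0.0703, 0.2443]
tool_rot: [-0.067, 3.14, -0.0]
contact_force: [-1.2, 1.4, 3.0]
opening: 0.017
t: 14.32
tool_pos: [0.5889, 0.0703, 0.2414]
tool_rot: [0.067, -3.141, -0.0]
contact_force: [-0.4, -0.3, 2.9]
opening: 0.0166
```

```bash
python3 -m jog '[0,0,0,0.001,0,0,0, 0,0,0,0,0,0,0]'; python3 -m jog '[0,0,0,0.001,0,0,0, 0,0,0,0,0,0,0]'
```

```text
t: 14.58
tool_pos: [0.5889, 0.0703, 0.2408]
tool_rot: [0.067, -3.141, -0.0]
contact_force: [-1.2, -0.5, 4.6]
opening: 0.0167
t: 14.82
tool_pos: [0.589, 0.0704, 0.2402]
tool_rot: [-0.067, 3.141, 0.0]
contact_force: [-1.2, 0.6, 5.0]
opening: 0.0166
```

```bash
python3 -m jog '[0,0,0,0.001,0,0,0, 0,0,0,0,0,0,0]'; python3 -m jog '[0,0,0,0.001,0,0,0, 0,0,0,0,0,0,0]'
```

```text
t: 15.08
tool_pos: [0.5891, 0.0704, 0.2401]
tool_rot: [-0.067, 3.14, -0.0]
contact_force: [-1.9, 0.4, 8.1]
opening: 0.0166
t: 15.32
tool_pos: [0.5892, 0.0704, 0.24]
tool_rot: [-0.067, 3.139, -0.0]
contact_force: [-3.9, -0.4, 10.7]
opening: 0.017
```

```bash
python3 -m jog '[0,0,0,0.001,0,0,0, 0,0,0,0.0007,0,0,0, 0,0,0,0,0,0,0, 0,0,0,0,0,0,0]'; python3 -c "
from h import *
for i in range(4): print(ctrl.get_obs()['contact_force'].round(1)); ctrl.get_image('side')"
```

```text
t: 15.82
tool_pos: [0.5894, 0.0704, 0.2398]
tool_rot: [-0.067, 3.138, -0.0]
contact_force: [-5.1, -0.7, 15.2]
opening: 0.0163
[-5.1 -0.7 15.2]
[-4.4 -1.  15.5]
[-4.6  0.  15.2]
[-4.5 -0.7 13.9]
```

```bash
python3 -m jog '[0,0,0,0.0005,0,0,0, 0,0,0,0,0,0,0, 0,0,0,0,0,0,0, 0,0,0,0,0,0,0]'; python3 -c "
from h import *
for i in range(4): print(ctrl.get_obs()['contact_force'].round(1)); ctrl.get_image('side')"
```

```text
t: 16.52
tool_pos: [0.5895, 0.0704, 0.2398]
tool_rot: [-0.067, 3.138, -0.0]
contact_force: [-4.8, 0.2, 16.1]
opening: 0.0171
[-4.8  0.2 16.1]
[-5.3 -1.3 16.5]
[-5.1  0.5 16.9]
[-5.8 -0.2 16.7]
```

```bash
python3 -m jog '[0,0,0,-0.003,0,0,0, 0,0,0,-0.003,0,0,0, 0,0,0,-0.005,0,0,0, 0,0,0,-0.005,0,0,0, 0,0,0,-0.005,0,0,0, 0,0,0,0,0,0,0]'; python3 -c "
from h import *
p=ctrl.get_image('side');q=ctrl.get_image('scene');print(ctrl.get_obs()['contact_force'].round(1))
big=lambda im,c:cv2.resize(im[c[1]-38:c[1]+37,c[0]-25:c[0]+25],None,fx=8,fy=8,interpolation=cv2.INTER_CUBIC)
cv2.imwrite('pics/c8.png',np.hstack([big(q['image'],(365,215)),big(p['image'],(345,280))]))
"
```

```text
t: 17.48
tool_pos: [0.5891, 0.0703, 0.2571]
tool_rot: [-0.067, 3.14, -0.0]
contact_force: [0.4, 0.2, -1.1]
opening: 0.017
[ 0.1  0.2 -1.5]
```

View pics/c8.png

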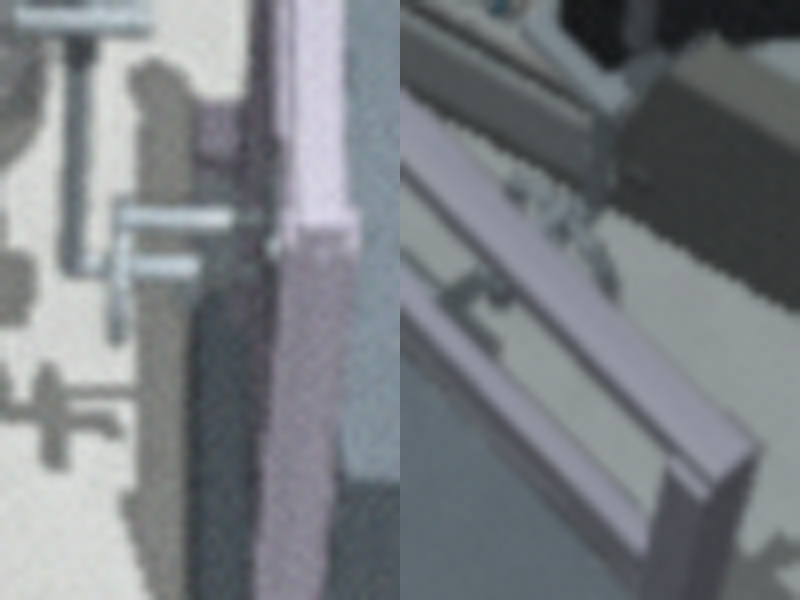

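```bash
python3 -m jog '[0,0.008,0,0,0,0,0, 0,0.008,0,0,0,0,0, 0,0,0,0,0,0,0]'; python3 -m jog '[0,0.008,0,0,0,0,0, 0,0.008,0,0,0,0,0, 0,0,0,0,0,0,0]'; python3 -c "
from h import *
print('ring exp',{z:proj('scene',[.601,.0707,z]).round(1).tolist() for z in (.135,.138,.145)}, 'seen', 365-25+118/8,215-38+272/8)
q=ctrl.get_image('scene');p=ctrl.get_image('side');print(ctrl.get_obs()['contact_force'].round(1))
for n,i in (('scene',q),('side',p)):
  for t in ('ring','hook'):print(n,t,[(b['box'],round(b['p'],2)) for b in ctrl.boxes_of(t,i)[:2]])"
```

```text
t: 17.95
tool_pos: [0.5722, 0.0697, 0.2566]
tool_rot: [-0.067, 3.141, 0.0]
contact_force: [-0.6, -0.5, -1.0]
opening: 0.0167
t: 18.32
tool_pos: [0.5564, 0.069, 0.2567]
tool_rot: [-0.067, 3.141, -0.0]
contact_force: [-0.6, 0.2, -1.3]
opening: 0.0165
ring exp {0.135: [354.7, 210.7], 0.138: [354.7, 209.7], 0.145: [354.8, 207.3]} seen 354.75 211.0
[ 0.6 -0.4 -1.1]
scene ring [([365.1, 201.6, 21.4, 40.0], 0.62)]
scene hook [([336.2, 191.6, 24.7, 48.2], 0.64)]
side ring [([321.6, 282.8, 55.0, 59.4], 0.85)]
side hook [([354.6, 242.4, 22.1, 52.2], 0.93)]
```

```bash
python3 -m jog '[0,0.005,0,-0.03,0,0,0, 0,0,0,-0.036,0,0,2.4, 0,0.007,-0.05,0,0,0,0, 0,0.007,-0.05,0,0,0,0, 0,0.007,-0.05,0,0,0,0, 0,0.007,-0.05,0,0,0,0, 0,0.007,-0.05,0,0,0,0, 0,0.006,-0.052,0,0,0,0, 0,0,0,0,0,0,0, 0,0,0,0,0,0,0]'; python3 -c "
from h import *
o=ctrl.get_obs();print(o['tool_pos'],R.from_rotvec(o['tool_rot']).as_matrix().round(4).tolist())
w=ctrl.get_image('wrist');q=ctrl.get_image('scene');p=ctrl.get_image('side')
X=o['tool_pos']+[0,0,-.0225]
for n,c in (('origin',[0,0,0]),('hook',[.03,0,-.106])): print(n,proj('scene',X+c),proj('side',X+c))
for n,i in (('scene',q),('side',p),('w',w)):
  for t in ('pole','vial_big'):print(n,t,[(b['box'],round(b['p'],2)) for b in ctrl.boxes_of(t,i)[:1]])
# shaft tip column/row in wrist
g=w['image'].min(2); print(g[224:262:3,300:332:2])"
```

```text
t: 19.88
tool_pos: [0.5113, -0.2331, 0.3225]
tool_rot: [0.001, -3.141, -0.001]
contact_force: [0.3, 0.6, -1.1]
opening: 0.0168
[ 0.51126877 -0.23312449  0.32246783] [[-1.0, -0.0006, -0.0002], [-0.0006, 1.0, 0.0007], [0.0002, 0.0007, -1.0]]
origin [288.9657543 279.0900824] [275.52629077  96.92674313]
hook [310.2607865  318.07029064] [267.9971294  140.53836774]
scene pole [([295.2, 290.4, 34.6, 55.1], 0.92)]
scene vial_big [([331.3, 332.9, 10.6, 33.3], 0.82)]
side pole [([277.6, 102.5, 17.4, 59.9], 0.72)]
side vial_big [([285.6, 211.0, 16.6, 26.6], 0.67)]
w pole [([316.5, 307.0, 65.3, 158.2], 0.83)]
w vial_big [([374.5, 239.2, 27.4, 39.9], 0.7)]
[[ 65  65  50  46  46  86 114 117 115 116 116 126 166 176 177 175]
 [ 68  65  52  45  46  85 111 108 110 114 115 123 165 178 176 173]
 [ 66  67  51  45  47  75  88  72  68  85 111 124 167 176 176 174]
 [ 65  65  52  44  45  63  71  67  63  67  99 124 167 178 175 175]
 [ 66  64  49  46  42  63  70  66  66  63  96 124 165 176 176 175]
 [ 68  66  52  41  45  62  70  67  64  64  95 124 165 177 176 175]
 [ 66  65  51  45  49  63  71  66  63  65  92 121 166 177 174 175]
 [ 66  65  48  45  46  64  69  67  64  64  89 119 165 175 176 176]
 [ 66  68  52  46  49  65  71  65  65  62  81 119 164 177 177 174]
 [ 65  65  52  45  47  66  68  66  64  63  81 117 157 166 165 166]
 [ 68  65  56  45  50  65  67  65  63  62  76 109 113 114 113 116]
 [ 63  61  60  61  64  64  64  63  63  65  65  74  77  75  74  77]
 [ 81  80  82  82  80  79  80  83  82  81  82  81  82  80  80  79]]
```

```bash
python3 -m jog '[0,0,0,0.05,0,0,0, 0,0,0,0.05,0,0,0, 0,0,0,0.04,0,0,0, 0,0,0,0.01,0,0,0, 0,0,0,0,0,0,0, 0,-0.018,-0.0254,0,0,0,0, 0,-0.018,-0.0254,0,0,0,0, 0,0,0,0,0,0,0, 0,0,0,0,0,0,0]'; python3 -c "
from h import *
print(ctrl.get_obs()['tool_pos'],ctrl.get_obs()['contact_force'])"
```

```text
t: 21.45
tool_pos: [0.5479, -0.2842, 0.1744]
tool_rot: [-0.002, 3.14, -0.002]
contact_force: [-0.3, -0.3, -1.7]
opening: 0.0167
[ 0.54785365 -0.2842244   0.17444321] [-0.27135979 -0.27683196 -1.71475046]
```

```bash
python3 -m jog '[0,-0.01,0,0,0,0,0, 0,-0.01,0,0,0,0,0, 0,0,0,0,0,0,0]'; python3 -m jog '[0,-0.013,0,0,0,0,0, 0,-0.013,0,0,0,0,0, 0,0,0,0,0,0,0]'; python3 -m jog '[0,0,0,0.004,0,0,0, 0,0,0,0.004,0,0,0, 0,0,0,0.003,0,0,0, 0,0,0,0,0,0,0]'
```

```text
t: 21.82
tool_pos: [0.568, -0.2836, 0.1727]
tool_rot: [-0.003, 3.141, -0.0]
contact_force: [0.1, 0.0, -2.3]
opening: 0.0169
t: 22.2
tool_pos: [0.5942, -0.2839, 0.1725]
tool_rot: [-0.003, 3.142, -0.0]
contact_force: [-1.0, 0.5, -0.7]
opening: 0.0169
t: 22.7
tool_pos: [0.5931, -0.2841, 0.1626]
tool_rot: [-0.001, 3.141, -0.0]
contact_force: [-2.7, 0.9, 3.5]
opening: 0.0166
```

```bash
python3 -m jog '[0.5,0,0,0,0,0,0, 0.5,0,0,0,0,0,0, 0.6,0,0,0,0,0,0, 1,0,0,0,0,0,0, 1,0,0,0,0,0,0, 1,0,0,-0.02,0,0,0, 1,0,0,-0.05,0,0,0, 1,0,0,-0.05,0,0,0, 1,0,0,-0.05,0,0,0, 1,0,0,0,0,0,0]' 20; python3 -c "
from h import *
o=ctrl.get_obs();print(o['tool_pos'],o['contact_force'])
w=ctrl.get_image('wrist');q=ctrl.get_image('scene');p=ctrl.get_image('side')
cv2.imwrite('pics/s9.png',q['image'])
for n,i in (('scene',q),('side',p),('w',w)):
  for t in ('pole','stand','vial_big','ring','sash'):print(n,t,[(b['box'],round(b['p'],2)) for b in ctrl.boxes_of(t,i)[:1]])
for n,f in (('scene',q),('side',p)):
  a=cv2.imread(f'pics/{n}0.png').astype(int); 
  for nm,(c,r) in {'pole':((342,368),(18,30)) if n=='scene' else ((239,159),(12,30)),'vial_big':((331,333),(10,18)) if n=='scene' else ((286,212),(10,14)),'beaker':((329,195),(14,18)) if n=='scene' else ((406,321),(17,17))}.items():
    s=np.s_[c[1]-r[1]:c[1]+r[1],c[0]-r[0]:c[0]+r[0]]; T=a[s].astype(np.uint8)
    S=f['image'][c[1]-r[1]-8:c[1]+r[1]+8,c[0]-r[0]-8:c[0]+r[0]+8]
    m=cv2.minMaxLoc(cv2.matchTemplate(S,T,cv2.TM_CCOEFF_NORMED)); print(n,nm,'shift',np.array(m[3])-8,round(m[1],3))"
```

```text
t: 23.95
tool_pos: [0.5952, -0.2851, 0.3408]
tool_rot: [-0.002, 3.13, -0.011]
contact_force: [0.2, -0.0, 1.3]
opening: 0.0852
[ 0.59517515 -0.28513444  0.34079216] [ 0.24059394 -0.03152683  1.27890665]
scene pole [([341.4, 367.8, 30.9, 59.8], 0.57)]
scene stand [([349.1, 389.8, 69.4, 74.3], 0.92)]
scene vial_big [([328.8, 333.5, 13.6, 29.6], 0.61)]
scene ring []
scene sash []
side pole [([237.9, 157.6, 15.2, 54.2], 0.74)]
side stand [([237.9, 178.1, 65.6, 78.3], 0.8)]
side vial_big [([285.1, 213.9, 13.0, 22.9], 0.84)]
side ring [([322.9, 284.1, 52.2, 57.8], 0.92)]
side sash [([320.5, 285.1, 59.3, 59.2], 0.7)]
w pole []
w stand [([315.8, 209.8, 70.6, 125.6], 0.64)]
w vial_big [([416.2, 168.1, 32.0, 30.2], 0.72)]
w ring [([583.3, 239.4, 113.4, 52.2], 0.68)]
w sash [([587.0, 240.4, 106.0, 51.8], 0.95)]
scene pole shift [0 0] 0.981
scene vial_big shift [1 6] 0.676
scene beaker shift [ 5 -8] 0.124
side pole shift [0 0] 0.99
side vial_big shift [0 0] 0.904
side beaker shift [0 0] 0.996
```

```bash
python3 -m jog '[1,0.03,0,-0.03,0,0,0, 1,0.04,-0.03,-0.02,0,0,0, 1,0.04,-0.04,0,0,0,0, 1,0,-0.04,0,0,0,0, 1,0,0,0,0,0,0, 1,0,0,0,0,0,0]'; python3 -c "
from h import *
q=ctrl.get_image('scene')
for t in ('pole','ring','beaker','vial_big','bottle','vial_amber'):print(t,[(b['box'],round(b['p'],2)) for b in ctrl.boxes_of(t,q)[:1]])
c=cv2.imread('pics/c8.png')[:, :400]; T=cv2.resize(c,(50,75),interpolation=cv2.INTER_AREA)[22:46,12:36]
S=q['image'][177+10:177+58,340:340+50]
m=cv2.minMaxLoc(cv2.matchTemplate(S,T,cv2.TM_CCOEFF_NORMED));print('ring patch shift',m[3][0]-12,m[3][1]-12,m[1])
a=cv2.imread('pics/scene0.png')
for nm,b in {'pole':(324,338,36,60),'vial_big':(321,315,20,36),'beaker':(315,177,28,36)}.items():
  x,y,w,h=b; m=cv2.minMaxLoc(cv2.matchTemplate(q['image'][y-8:y+h+8,x-8:x+w+8],a[y:y+h,x:x+w],cv2.TM_CCOEFF_NORMED));print(nm,m[3][0]-8,m[3][1]-8,round(m[1],3))"
```

```text
t: 25.6
tool_pos: [0.4835, -0.3937, 0.3815]
tool_rot: [0.002, -3.142, -0.001]
contact_force: [-0.4, 0.1, -0.0]
opening: 0.0853
pole [([342.7, 367.6, 29.4, 57.1], 0.95)]
ring [([366.1, 200.6, 18.5, 39.6], 0.81)]
beaker [([329.2, 195.8, 25.1, 33.7], 0.62)]
vial_big [([331.0, 334.0, 13.0, 27.7], 0.64)]
bottle [([341.6, 366.6, 32.7, 56.6], 0.57)]
vial_amber [([301.9, 179.6, 6.3, 23.0], 0.61)]
ring patch shift 0 0 0.9558804035186768
pole 0 0 0.982
vial_big 0 0 0.987
beaker 0 0 0.982
```

All checks agree: the sash is shut, the pole is back in its place and the bystanders haven't moved.

```bash
python3 -c "
from station import ctrl
print(ctrl.finish_job())"
```

```text
the job is handed in; nothing more can be done
None
```

I closed the cabinet, hung the pole back in its stand and handed the job in at about 26 s of the 72 s allowed. `finish_job()` gives no verdict.

- **Closing:** I hooked the ring and drew the sash down past the catch. I then held it on the stop for about 1 s, at roughly 15–17 N vertically and about 16–18 N in total including the sideways part.
- **Sash after unhooking:** the ring shows at pixel row 211.0, where 210.7 is expected for fully shut. It had not moved when I checked again just before handing in.
- **Pole:** it matches its starting picture with no shift in either fixed camera.
- **Bystanders:** the beaker and the big vial also show no shift. I did not check the bottle, amber vial and clamp block the same way, but the arm never went low near them.

**What went wrong or disagreed:**
- I first turned the hook about 2.4° the wrong way for the cabinet's angle. I corrected it inside the ring and saw no noticeable contact force.
- An earlier scene comparison gave poor matches for the beaker and the big vial, probably because the arm was in the way. The repeat with the arm clear was clean.
- In the last picture the network labelled the pole as "bottle". I took that as a false detection.

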